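# Test a spring from the milling machine and sort it

### The arm

A 7-joint arm with a two-finger parallel gripper is mounted at the origin on the work surface. World frame = base frame: x ahead of the robot, y to its left, z up, the work surface at z = 0. Lengths are in m, angles in rad, forces in N, time in s.
With the tool pointing down it reaches from about 0.4 to 0.85 m from the base axis. Payload 6.9 kg.
Tool frame: the origin (TCP) lies on the centre line of the jaws, within the pads' length; the fingertips stand r.finger_overhang ahead of it and the grasp point (between the pads) lies 11 mm behind it (r.finger_overhang is the distance from the TCP to the fingertips, in m); z points along the fingers, y is the line along which they close (so a half turn about z gives the same grasp; the last joint's range is limited). The gripper opens to 85 mm and grips with 20 to 120 N. Pads are 22 mm wide; open, the fingers measure 114 mm over their backs; the gripper's body (76 mm by 85 mm) begins 54 mm behind the grasp point. The pads swing forward as they close: fully open they stand 13 mm farther back than shut.
Start: joints at [-1.022, 0.507, -0.238, 1.5, 0.126, 1.149, -0.155], TCP at [0.268, 0.565, 0.239] pointing down, gripper open.
Joint ranges: [-3.08, 3.08], [-0.24, 2.05], [-1.43, 1.35], [0, 2.5], [-1.52, 4.66], [0.17, 1.96], [-2.89, 2.89]. Speed limits (rad/s): [2.39, 2.39, 3.14, 3.14, 3.14, 3.14, 3.14].

### API

Orientations are given as a unit quaternion [x, y, z, w].
In Python, from cell import r gives the robot as it stands.
- The arm moves only by the shell command python3 -m handwheel, which reads ROWS from standard input. ROWS is a JSON list of rows, 1 to 20 of them, each an object with the fields pos (a list: dx, dy, dz in shares of the most that a row can go, 1 being 50 mm), rotvec (a list: a rotation vector rx, ry, rz in fractions of the full range, 1 being pi rad), finger_gap (the finger opening in m); a field left out counts as zero (the opening has to be given); each row shifts and turns the commanded pose from where the row before left it, along the tool's axes as they then stand; what a row does not reach is not made up. A row lasts 1/10 s, in which the tool goes at most 0.05 m and 0.15 rad, less where a joint would pass 70% of its speed; a pose out of reach is approached as far as the arm can. The fingers move at their own pace and stop on an object; the grip force is fixed at half the most. Time passes only in rows, so rows that do not move let the fingers close. It prints the time, the measured TCP pose, the force, the opening and the grip force at its end. A shift or turn number past 1, either way, is cut back to 1. Input that does not fit is refused with a message, and nothing moves.
- r.read_state(): the state, without advancing time (a new reading comes with each control period).
- r.snapshot(name): name is "scene" or "top" or "wrist"; returns (picture, depth): 400x640x3 uint8, blue, green, red; 400x640 float32, m along the optical axis (not along the pixel's ray), 0 where there is no reading.
- r.camera_model(name): a dict with "fx", "fy", "cx", "cy" (pixels), "rvec" (rotation vector, rad) and "tvec" (3), from world to camera coordinates, as OpenCV has them; the wrist camera has in their place "tool_from_camera" (4x4, takes a point from camera to tool coordinates, whose origin is the TCP and whose axes are the flange's). Camera axes: x right, y down, z forward; pixel columns grow to the right and rows downward; lengths in m; the calibration is good to about 2 mm. A picture is of the moment at which its call begins: read the wrist's pose just before it. camera_model takes no time and is no camera call.
- r.job_done(): hands the job in; it is judged then, once.
The state is a dict: "time": time; "joint_pos": joint angles; "joint_vel": joint speeds; "effort": joint torques, N m; "tcp_pos": TCP position; "tool_rot": TCP orientation; "contact_force": force on the tool from outside, world axes, zero at the start; "torque": the same for the moment, N m; "width": finger opening in m; "gripper_force": force on a finger pad.
Only numpy, scipy, OpenCV 4.12 (cv2) and the standard library are available. Lean on these libraries where they do the work, as an engineer would, in place of code of your own. Each camera call takes 0.05 s, during which the arm holds its last target. There are 200 camera calls.

### The job

Take the spring from the yellow-framed well, seat it fully home in the recess of the spring tester and press straight down on its cap with a load of 15 N (within 2 N), keeping it there for a second and never exceeding 21 N. If the top of its loaded cap is still above the upper edge of the red pointer the spring is sound: let go and stand it upright in the green tray; if it is below, stand it upright in the red tray. Leave the other spring in its well and do not push the dental models, the white blank or the jar about.

Things in the scene. Friction and masses are not known exactly. Their poses are not given: they have to be found in the camera images.
- spring_a: one spring cartridge, 72 mm tall: aluminium barrel (30 mm diameter, 20 mm tall), 36 mm of bare steel coils, blue cap (28 mm diameter, 16 mm tall). The cap slides down up to 35 mm; it gives at about 5 N, then takes 0.4 to 0.8 N per mm. Sound and tired ones look alike (a tired one is <1 mm shorter). About 0.1 kg; may be carried by the cap. Origin: underside centre, z up
- spring_b: the other spring cartridge, 72 mm tall: aluminium barrel (30 mm diameter, 20 mm tall), 36 mm of bare steel coils, blue cap (28 mm diameter, 16 mm tall). The cap slides down up to 35 mm; it gives at about 5 N, then takes 0.4 to 0.8 N per mm. Sound and tired ones look alike (a tired one is <1 mm shorter). About 0.1 kg; may be carried by the cap. Origin: underside centre, z up
- spring_a_top (a point): centre of the upper face of spring_a's blue cap (72 mm above its underside unloaded, just under 1 mm less if the spring is tired)
- spring_b_top (a point): centre of the upper face of spring_b's blue cap (72 mm above its underside unloaded, just under 1 mm less if the spring is tired)
- holder: fixed grey holder block, 75 x 150 x 20 mm, with two round wells (33 mm across, 10 mm deep) 80 mm apart along its y axis. Origin: centre of its underside
- waiting_well (a point): centre of the floor of the well framed in yellow (holder y = +40 mm), 10 mm above the table: the spring to be tested stands here
- stock_well (a point): centre of the floor of the unmarked well (holder y = -40 mm), 10 mm above the table: the other spring stands here and stays
- tester: fixed spring tester: grey base plate 120 (x) x 140 (y) x 30 mm with a round recess, and at its +y end an upright scale post up to 105 mm above the table with a red pointer reaching towards the recess. Origin: centre of its underside
- seat (a point): centre of the recess floor on the tester plate (33 mm across, 8 mm deep, so the floor is 22 mm above the table; at tester y = -25 mm). The post's white face is 68 mm from it along +y and the pointer's tip 36.5 mm, so fingers that close along the tester's x axis have room
- mark (a point): reference mark: tip of the red pointer's upper edge, 54.6 mm above the recess floor (76.6 mm above the table). A sound spring under 15 N has the top of its cap clearly above this edge, a tired one clearly below (4 mm or more either way at 15 N)
- pass_tray: fixed green open tray, 110 x 110 x 25 mm, walls 4 mm, floor 4 mm thick. Origin: centre of its underside
- reject_tray: fixed red open tray, same sizes. Origin: centre of its underside
- model_upper: bystander: plaster dental model about 45 x 62 x 25 mm on the stone slab. Origin: centre of its underside
- model_lower: bystander: a second plaster dental model, same size, on the slab. Origin: centre of its underside
- disc_blank: bystander: white ceramic milling blank, 98 mm diameter, 16 mm thick, lying flat behind the tester. Origin: centre of its underside
- stain_jar: bystander: small amber jar, 40 mm diameter, 50 mm tall. Origin: centre of its underside

How it is judged:
By the outcome, as a careful person would: the job done as asked, in the order asked, and still so for the second after the job is handed in, with the robot touching nothing.
It also fails if it takes over 54 s, if anything falls off the work surface, if the arm or the gripper's body presses on something with over 40 N, if the wrist force passes 120 N, or if a joint passes its speed limit or range.

## Working session

There is one attempt and no reset: what is moved stays moved. The work goes in short steps, Python scripts to look and compute and a shell command to move; the robot and the scene stay as the last step left them, time stands still between calls to the robot, and variables do not carry over. Pictures are saved under pics/ and viewed, at most 10 in all, crops included, and the job is handed in when it is done.

```bash
ls; mkdir -p pics
cat > h.py <<'E'
import numpy as np, cv2
from cell import r
from scipy.spatial.transform import Rotation as R
def cam(name):
    m=r.camera_model(name); K=np.array([[m['fx'],0,m['cx']],[0,m['fy'],m['cy']],[0,0,1.]])
    if name=='wrist':
        s=r.read_state(); T=np.eye(4); T[:3,:3]=R.from_quat(s['tool_rot']).as_matrix(); T[:3,3]=s['tcp_pos']
        return K, T@np.array(m['tool_from_camera'])
    T=np.eye(4); T[:3,:3]=cv2.Rodrigues(np.array(m['rvec'],float))[0]; T[:3,3]=np.ravel(m['tvec'])
    return K,np.linalg.inv(T)
def ray(K,T,u,v):
    return T[:3,3], T[:3,:3]@np.array([(u-K[0,2])/K[0,0],(v-K[1,2])/K[1,1],1])
def onz(K,T,u,v,z):
    o,d=ray(K,T,u,v); return o+d*(z-o[2])/d[2]
def cloud(K,T,dep):
    v,u=np.mgrid[:dep.shape[0],:dep.shape[1]]
    P=np.stack([(u-K[0,2])/K[0,0]*dep,(v-K[1,2])/K[1,1]*dep,dep],-1)
    return P@T[:3,:3].T+T[:3,3]
E
python3 - <<'E'
from h import *
for n in ('top','scene'):
    K,T=cam(n); im,d=r.snapshot(n); cv2.imwrite(f'pics/{n}0.png',im); np.savez(f'{n}0.npz',im=im,d=d,K=K,T=T)
    print(n,T.round(3).tolist())
s=r.read_state();print(s, r.finger_overhang)
E
```

```text
pics
top [[0.024, -0.986, 0.166, 0.433], [-1.0, -0.026, -0.011, -0.019], [0.015, -0.165, -0.986, 1.053], [0.0, 0.0, 0.0, 1.0]]
scene [[0.476, 0.731, -0.489, 1.057], [0.88, -0.392, 0.27, -0.274], [0.006, -0.559, -0.829, 0.892], [0.0, 0.0, 0.0, 1.0]]
{'time': 0.1, 'joint_pos': array([-1.02251424,  0.50822772, -0.23747342,  1.50107132,  0.12567891,
        1.14895398, -0.15476474]), 'joint_vel': array([-8.18654580e-05, -1.76251577e-04, -2.83273991e-04, -1.59529497e-03,
        8.82260681e-04, -5.18096317e-04,  2.02451105e-03]), 'effort': array([-5.01191971e-03, -6.21822882e+01, -2.19447970e+00, -2.50204772e+01,
        1.25681644e-02,  7.83541618e-03, -2.05336164e-05]), 'tcp_pos': array([0.26767195, 0.56425279, 0.23851752]), 'tool_rot': array([ 2.19590763e-01,  9.75591714e-01, -8.23797927e-04, -1.58185388e-04]), 'contact_force': array([-0.53191605,  0.00973224, -0.36420705]), 'torque': array([ 0.02954603,  0.01779873, -0.00691436]), 'gripper_force': 0.0, 'width': 0.0857295923320233} 0.008
```

View pics/top0.png

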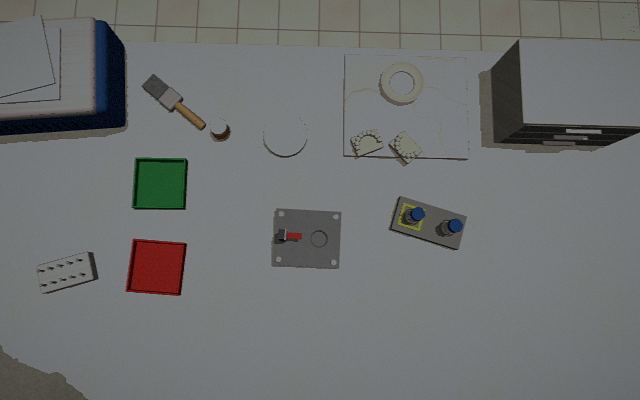

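View pics/scene0.png

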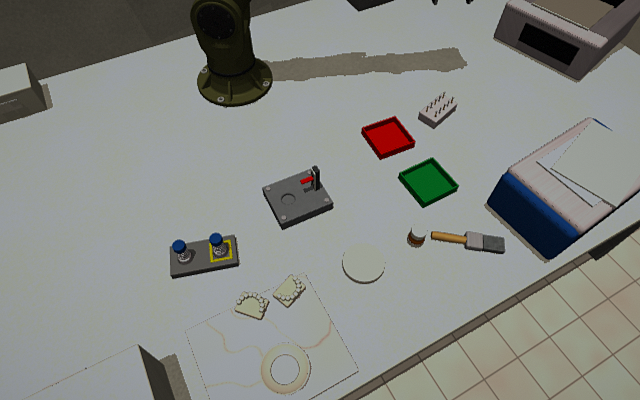

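Top view: the yellow well with its spring is near (412,215), the tester at (306,239) with its recess at (319,239), the green tray at (160,184), the red tray at (156,267) and the other spring at (452,228). The scene view agrees: yellow-well spring at (216,245), recess at (288,199).

```bash
cat > m.py <<'E'
from h import *
D={n:np.load(n+'0.npz') for n in('top','scene')}
def blobs(n,lo,hi,amin=20,roi=None):
    hsv=cv2.cvtColor(D[n]['im'],cv2.COLOR_BGR2HSV); m=cv2.inRange(hsv,lo,hi)
    if roi: k=np.zeros_like(m); k[roi[1]:roi[3],roi[0]:roi[2]]=1; m=m*k
    N,L,S,C=cv2.connectedComponentsWithStats(m)
    return [(L==i,S[i],C[i]) for i in range(1,N) if S[i,4]>=amin]
for n in D:
    d=D[n];K,T=d['K'],d['T'];P=cloud(K,T,d['d'])
    print('==',n)
    roi=(380,190,480,250) if n=='top' else (150,220,250,280)
    for mk,s,c in blobs(n,(100,120,40),(125,255,255),20,roi):
        q=P[mk]; q=q[(q[:,2]>.02)]; zt=np.percentile(q[:,2],95) if len(q) else 0
        t=q[q[:,2]>zt-.006]
        print('cap',s,c.round(1),'ztop',zt.round(4),'top centroid',t.mean(0).round(4),'ray@.078',onz(K,T,*c,.078).round(4))
    for nm,lo,hi,z in (('yel',(22,120,80),(35,255,255),.02),('green',(50,150,40),(75,255,255),.02)):
        for mk,s,c in blobs(n,lo,hi,20):
            cs=cv2.findContours(mk.astype(np.uint8),0,2)[0][0]; (cx,cy),wh,a=cv2.minAreaRect(cs)
            b=cv2.boxPoints(((cx,cy),wh,a)); W=np.array([onz(K,T,*p,z) for p in b])
            print(nm,s,onz(K,T,cx,cy,z).round(4),np.linalg.norm(np.diff(W,axis=0),axis=1).round(3),W[:,:2].round(3).tolist())
    for lo,hi in (((0,150,60),(6,255,255)),((174,150,60),(180,255,255))):
        for mk,s,c in blobs(n,lo,hi,15): print('red',s,c.round(1),onz(K,T,*c,.025 if s[4]>800 else .0766).round(4))
    # holder & tester plate : cloud by height
    for nm,zl,zh,box in (('holder',.014,.025,(.4,.7,-.36,-.1)),('plate',.025,.034,(.3,.6,-.1,.2))):
        mk=(P[...,2]>zl)&(P[...,2]<zh)&(P[...,0]>box[0])&(P[...,0]<box[1])&(P[...,1]>box[2])&(P[...,1]<box[3])&(d['d']>0)
        q=P[mk][:,:2].astype(np.float32)
        if len(q)>20:
            (c,wh,a)=cv2.minAreaRect(q); print(nm,len(q),np.round(c,4),np.round(wh,4),a)
E
python3 m.py
python3 - <<'E'
import cv2,numpy as np
a=cv2.imread('pics/top0.png')[190:280,265:475]; a=cv2.resize(a,None,fx=3.8,fy=3.8,interpolation=2)
cv2.imwrite('pics/c1.png',a)
E
```

```text
== top
cap [411 207  14  13 132] [417.6 213.2] ztop 0.0857 top centroid [ 0.5554 -0.2566  0.0829] ray@.078 [ 0.5559 -0.2577  0.078 ]
cap [449 219  13  13 135] [455.2 224.9] ztop 0.0842 top centroid [ 0.5334 -0.333   0.0817] ray@.078 [ 0.5338 -0.3343  0.078 ]
yel [398 203  25  28 163] [ 0.5553 -0.2575  0.02  ] [0.05  0.049 0.05 ] [[0.537, -0.227], [0.586, -0.241], [0.573, -0.289], [0.525, -0.274]]
green [ 133  158   53   50 2303] [0.6159 0.2906 0.02  ] [0.113 0.108 0.111] [[0.669, 0.351], [0.672, 0.238], [0.564, 0.231], [0.561, 0.342]]
red [287 233  15   6  87] [294.2 235.4] [ 0.5044 -0.0068  0.0766]
red [ 126  239   59   57 2566] [156.2 266.9] [0.435  0.2815 0.025 ]
holder 1939 [ 0.5941 -0.2345] [0.2511 0.2118] 89.98855590820312
plate 3133 [ 0.5039 -0.0321] [0.1391 0.1203] 88.34439086914062
== scene
cap [209 233  13  11 108] [214.9 238.1] ztop 0.0849 top centroid [ 0.5557 -0.2566  0.0824] ray@.078 [ 0.5532 -0.257   0.078 ]
cap [172 240  13  11 111] [177.9 245.1] ztop 0.0844 top centroid [ 0.5384 -0.3332  0.089 ] ray@.078 [ 0.5314 -0.3339  0.078 ]
yel [209 239  24  24 189] [ 0.5536 -0.2568  0.02  ] [0.055 0.052 0.053] [[0.521, -0.278], [0.535, -0.225], [0.586, -0.236], [0.571, -0.287]]
green [ 400  158   58   45 1241] [0.6138 0.2933 0.02  ] [0.12  0.137 0.112] [[0.561, 0.237], [0.529, 0.354], [0.666, 0.348], [0.69, 0.239]]
red [362 116  53  39 991] [387.6 136.5] [0.4429 0.279  0.025 ]
red [300 176  14   8  59] [306.4 179.6] [ 0.5042 -0.0053  0.0766]
holder 1548 [ 0.5724 -0.23  ] [0.2547 0.2596] 0.027017703279852867
plate 1920 [ 0.5023 -0.0309] [0.1393 0.1244] 89.48551940917969
```

View pics/c1.png

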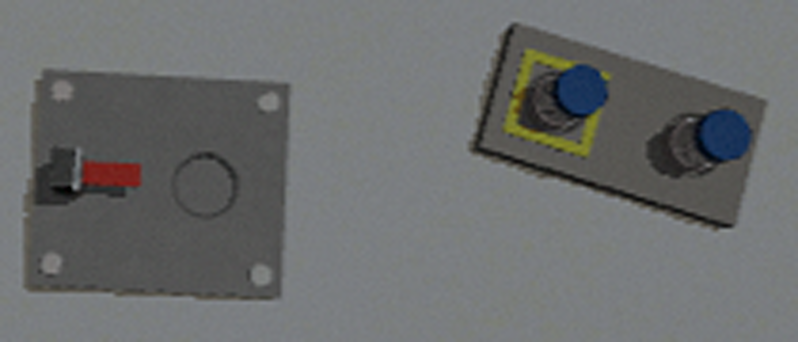

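The close-up shows the pointer reaching towards the recess, recess centre at crop (205,184), i.e. full picture (318.9,238.4). The spring in the yellow frame stands upright at about (0.5555,-0.257), top at about 82 mm, as expected. I'll turn first and then travel over it.

The manual's scale: shifts go in shares of 50 mm and turns go in shares of pi rad. Converting my numbers, 0.141 rad / 3.1416 = 0.0449.

```bash
echo '[{"rotvec": [0,0,0.0449],"finger_gap": 0.085},{"rotvec": [0,0,0.0449],"finger_gap": 0.085},{"rotvec": [0,0,0.0449],"finger_gap": 0.085},{"rotvec": [0,0,0.0449],"finger_gap": 0.085},{"rotvec": [0,0,0.0449],"finger_gap": 0.085},{"rotvec": [0,0,0.0449],"finger_gap": 0.085},{"rotvec": [0,0,0.0449],"finger_gap": 0.085},{"rotvec": [0,0,0.0449],"finger_gap": 0.085},{"rotvec": [0,0,0.0449],"finger_gap": 0.085},{"rotvec": [0,0,0.0449],"finger_gap": 0.085}]' | python3 -m handwheel
cat >> h.py <<'E'
def go(x,y,z,yaw):
    "print tool-axis shift to target; yaw: angle of tool y in world xy (deg)"
    s=r.read_state(); M=R.from_quat(s['tool_rot']).as_matrix(); d=M.T@(np.array([x,y,z])-s['tcp_pos'])
    a=np.degrees(np.arctan2(M[1,1],M[0,1]))
    tilt=M.T@np.cross(M[:,2],[0,0,-1])
    print('t',round(s['time'],2),'tcp',s['tcp_pos'].round(4),'yaw',a.round(2),'shift',d.round(4),'rz',-np.radians(yaw-a).round(4),'tilt fix',tilt.round(4),'F',s['contact_force'].round(2),'w',round(s['width'],4),'g',round(s['gripper_force'],1),'j7',s['joint_pos'][6].round(2))
E
python3 - <<'E'
from h import *
go(.5555,-.257,.2,-16)
d=np.load('top0.npz'); print('recess',onz(d['K'],d['T'],318.9,238.4,.03).round(4))
E
```

```text
time: 1.1
tcp_pos: [0.2676, 0.5645, 0.2388]
tool_rot: [0.801, 0.598, -0.0, 0.0]
contact_force: [-0.5, 0.4, -0.0]
width: 0.085
gripper_force: 0.0
t 1.1 tcp [0.2676 0.5645 0.2388] yaw -16.49 shift [-0.7059  0.5092  0.0394] rz -0.0086 tilt fix [-0.0002  0.001   0.    ] F [-0.48  0.37 -0.02] w 0.085 g 0.0 j7 -1.39
recess [ 0.5028 -0.0587  0.03  ]
```

Converted, -0.0392 m is -0.784, 0.0283 m is 0.566.

```bash
echo '[{"pos": [-0.784,0.566,0.04],"finger_gap": 0.085},{"pos": [-0.784,0.566,0.04],"finger_gap": 0.085},{"pos": [-0.784,0.566,0.04],"finger_gap": 0.085},{"pos": [-0.784,0.566,0.04],"finger_gap": 0.085},{"pos": [-0.784,0.566,0.04],"finger_gap": 0.085},{"pos": [-0.784,0.566,0.04],"finger_gap": 0.085},{"pos": [-0.784,0.566,0.04],"finger_gap": 0.085},{"pos": [-0.784,0.566,0.04],"finger_gap": 0.085},{"pos": [-0.784,0.566,0.04],"finger_gap": 0.085},{"pos": [-0.784,0.566,0.04],"finger_gap": 0.085},{"pos": [-0.784,0.566,0.04],"finger_gap": 0.085},{"pos": [-0.784,0.566,0.04],"finger_gap": 0.085},{"pos": [-0.784,0.566,0.04],"finger_gap": 0.085},{"pos": [-0.784,0.566,0.04],"finger_gap": 0.085},{"pos": [-0.784,0.566,0.04],"finger_gap": 0.085},{"pos": [-0.784,0.566,0.04],"finger_gap": 0.085},{"pos": [-0.784,0.566,0.04],"finger_gap": 0.085},{"pos": [-0.784,0.566,0.04],"finger_gap": 0.085}]' | python3 -m handwheel
python3 - <<'E'
from h import *
go(.5555,-.257,.2,-16)
K,T=cam('wrist'); im,d=r.snapshot('wrist'); cv2.imwrite('pics/w1.png',im); print(T.round(3).tolist())
m=cv2.inRange(cv2.cvtColor(im,cv2.COLOR_BGR2HSV),(100,120,40),(125,255,255))
N,L,S,C=cv2.connectedComponentsWithStats(m); P=cloud(K,T,d)
for i in range(1,N):
    if S[i,4]>150:
        q=P[L==i]; q=q[d[L==i]>0]; z=np.percentile(q[:,2],90); t=q[abs(q[:,2]-z)<.003]
        print(S[i],z.round(4),t.mean(0).round(4),((t.max(0)+t.min(0))/2).round(4),np.ptp(t,axis=0).round(4),onz(K,T,*C[i],.082).round(4))
E
```

```text
time: 2.9
tcp_pos: [0.561, -0.2565, 0.2028]
tool_rot: [0.799, 0.601, -0.0, -0.0]
contact_force: [0.7, 0.8, 0.3]
width: 0.0849
gripper_force: 0.0
t 2.9 tcp [ 0.561  -0.2565  0.2028] yaw -16.14 shift [-0.002  -0.0051  0.0028] rz -0.0025 tilt fix [-0.0007 -0.0003  0.    ] F [0.71 0.82 0.3 ] w 0.0849 g 0.0 j7 0.29
[[0.961, -0.264, -0.085, 0.582], [-0.278, -0.917, -0.286, -0.185], [-0.002, 0.298, -0.955, 0.338], [0.0, 0.0, 0.0, 1.0]]
[298 179  32  34 792] 0.0833 [ 0.5554 -0.2581  0.0824] [ 0.5554 -0.2583  0.0823] [0.026  0.0263 0.0039] [ 0.5556 -0.2576  0.082 ]
[301 267  28  26 583] 0.0826 [ 0.5335 -0.3344  0.0817] [ 0.5335 -0.335   0.0817] [0.0258 0.026  0.0041] [ 0.5338 -0.334   0.082 ]
```

View pics/w1.png

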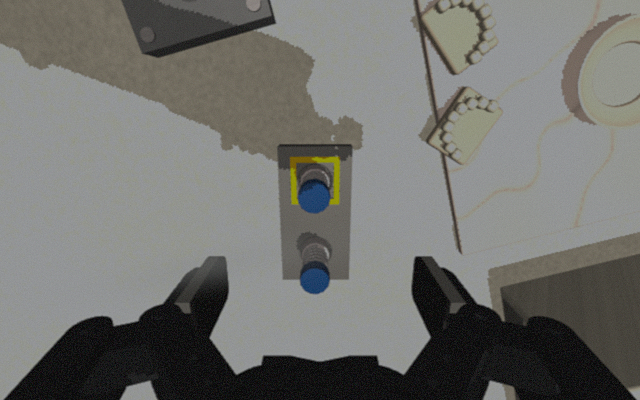

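Wrist view: the yellow-well cap is at (314,196) and the other at (315,278), with the fingers either side of the holder and clear of the dental models. Cap measured at (0.5555,-0.2578,0.082), which fits. Descending to the cap.

Converted, 0.035 m is 0.7, 0.02 m is 0.4.

```bash
echo '[{"pos": [-0.056,-0.1,0.7],"finger_gap": 0.085},{"pos": [0,0,0.7],"finger_gap": 0.085},{"pos": [0,0,0.7],"finger_gap": 0.06},{"pos": [0,0,0.4],"finger_gap": 0.06},{"pos": [0,0,0.3],"finger_gap": 0.06},{"finger_gap": 0.06}]' | python3 -m handwheel
python3 -c "
from h import *
go(.5555,-.2578,.063,-16)"
```

```text
time: 3.55
tcp_pos: [0.5536, -0.2551, 0.0608]
tool_rot: [0.799, 0.601, -0.001, -0.002]
contact_force: [0.1, 0.8, 0.2]
width: 0.0602
gripper_force: 0.0
t 3.55 tcp [ 0.5536 -0.2551  0.0608] yaw -16.15 shift [-0.0021  0.0025 -0.0022] rz -0.0027 tilt fix [-0.0048 -0.0007  0.    ] F [0.06 0.81 0.21] w 0.0602 g 0.0 j7 0.35
```

Converted, 0.0025 m is 0.05, -0.002 m is -0.04, -0.004 rad / 3.1416 = -0.0013.

```bash
echo '[{"pos": [-0.04,0.05,-0.04],"rotvec": [-0.0013,0,0],"finger_gap": 0.06},{"finger_gap": 0.06}]' | python3 -m handwheel
python3 -c "
from h import *
go(.5555,-.2578,.063,-16)"
```

```text
time: 3.75
tcp_pos: [0.5578, -0.2596, 0.0666]
tool_rot: [0.8, 0.601, 0.002, 0.003]
contact_force: [0.0, -0.1, 0.2]
width: 0.06
gripper_force: 0.0
t 3.75 tcp [ 0.5578 -0.2596  0.0666] yaw -16.18 shift [ 0.0011 -0.0027  0.0036] rz -0.0032 tilt fix [0.0064 0.0006 0.    ] F [ 0.04 -0.06  0.16] w 0.06 g 0.0 j7 0.36
```

```bash
for i in 1 2 3; do echo '[{"finger_gap": 0.06},{"finger_gap": 0.06}]' | python3 -m handwheel >/dev/null
python3 -c "
from h import *
go(.5555,-.2578,.063,-16)"; done
```

```text
t 3.95 tcp [ 0.5573 -0.2589  0.0661] yaw -16.16 shift [ 0.0005 -0.0021  0.0031] rz -0.0028 tilt fix [0.0053 0.0001 0.    ] F [-0.89  0.39 -0.41] w 0.0602 g 0.0 j7 0.36
t 4.15 tcp [ 0.5571 -0.2587  0.0655] yaw -16.15 shift [ 0.0004 -0.0018  0.0025] rz -0.0027 tilt fix [ 0.0043 -0.      0.    ] F [-0.08  0.59  0.2 ] w 0.0597 g 0.0 j7 0.36
t 4.35 tcp [ 0.557  -0.2587  0.0653] yaw -16.16 shift [ 0.0004 -0.0017  0.0023] rz -0.0028 tilt fix [ 0.0039 -0.      0.    ] F [0.21 0.08 0.01] w 0.0598 g 0.0 j7 0.36
```

Converted, 0.0022 m is 0.044, -0.0017 m is -0.034, 0.004 rad / 3.1416 = 0.0013.

```bash
echo '[{"pos": [0.008,-0.034,0.044],"rotvec": [0.0013,0,0],"finger_gap": 0.05},{"finger_gap": 0.04},{"finger_gap": 0.04},{"finger_gap": 0.04},{"finger_gap": 0.02},{"finger_gap": 0.02},{"finger_gap": 0.02},{"finger_gap": 0.02},{"finger_gap": 0.02}]' | python3 -m handwheel
python3 -c "
from h import *
go(.5555,-.2578,.063,-16)"
```

```text
time: 5.25
tcp_pos: [0.5555, -0.2579, 0.0633]
tool_rot: [0.799, 0.601, 0.0, 0.0]
contact_force: [-1.2, -0.0, 4.4]
width: 0.0259
gripper_force: 58.9
t 5.25 tcp [ 0.5555 -0.2579  0.0633] yaw -16.16 shift [ 0.0001 -0.0001  0.0003] rz -0.0028 tilt fix [0.0003 0.     0.    ] F [-1.19 -0.01  4.36] w 0.0259 g 58.9 j7 0.36
```

Converted, -0.03 m is -0.6, -0.02 m is -0.4.

```bash
echo '[{"pos": [0,0,-0.2],"finger_gap": 0.02},{"pos": [0,0,-0.4],"finger_gap": 0.02},{"pos": [0,0,-0.6],"finger_gap": 0.02},{"pos": [0,0,-0.6],"finger_gap": 0.02},{"pos": [0,0,-0.4],"finger_gap": 0.02},{"finger_gap": 0.02},{"finger_gap": 0.02},{"finger_gap": 0.02}]' | python3 -m handwheel
python3 - <<'E'
from h import *
go(.5027,-.0577,.17,-1.8)
K,T=cam('wrist'); im,d=r.snapshot('wrist'); im2,_=r.snapshot('scene')
a=cv2.resize(im2[150:300,130:350],(616,420)); b=im[100:400,120:520]; 
o=np.zeros((420+0,616,3),np.uint8); o=np.hstack([cv2.resize(im,(448,280)),cv2.resize(im2[180:280,150:275],(350,280))]); cv2.imwrite('pics/w2.png',o)
E
```

```text
time: 6.05
tcp_pos: [0.5548, -0.2573, 0.1718]
tool_rot: [0.799, 0.601, -0.001, -0.001]
contact_force: [0.0, -0.0, -1.2]
width: 0.0259
gripper_force: 59.1
t 6.05 tcp [ 0.5548 -0.2573  0.1718] yaw -16.15 shift [ 0.1773 -0.1056  0.0021] rz -0.2504 tilt fix [-0.0022 -0.0004  0.    ] F [ 0.04 -0.02 -1.22] w 0.0259 g 59.1 j7 0.31
```

View pics/w2.png

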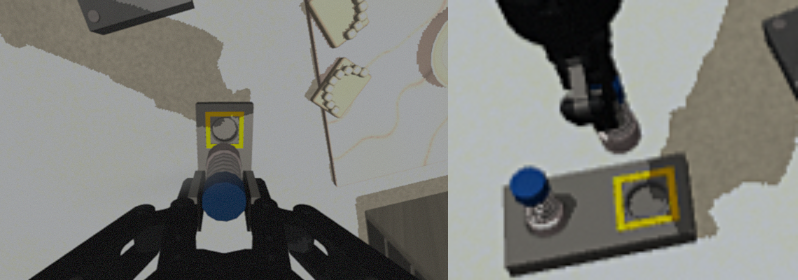

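The spring is held by its cap at (224,197) in the wrist half and hangs straight, its well empty at (224,128); the other spring has not been touched. Moving over the recess.

Converted, 0.033 m is 0.66, -0.0097 m is -0.194, -0.125 rad / 3.1416 = -0.0398.

```bash
echo '[{"rotvec": [0,0,-0.0398],"finger_gap": 0.02},{"rotvec": [0,0,-0.0398],"finger_gap": 0.02},{"pos": [0.66,-0.194,0],"finger_gap": 0.02},{"pos": [0.66,-0.194,0],"finger_gap": 0.02},{"pos": [0.66,-0.194,0],"finger_gap": 0.02},{"pos": [0.66,-0.194,0],"finger_gap": 0.02},{"pos": [0.66,-0.194,0],"finger_gap": 0.02},{"pos": [0.66,-0.194,0],"finger_gap": 0.02},{"finger_gap": 0.02},{"finger_gap": 0.02},{"finger_gap": 0.02},{"finger_gap": 0.02}]' | python3 -m handwheel
python3 - <<'E'
from h import *
go(.5027,-.0577,.13,-1.8)
K,T=cam('wrist'); im,d=r.snapshot('wrist'); cv2.imwrite('pics/w3.png',im); np.savez('w3.npz',im=im,d=d,K=K,T=T)
E
```

```text
time: 7.35
tcp_pos: [0.5038, -0.0594, 0.1729]
tool_rot: [0.719, 0.695, -0.0, 0.0]
contact_force: [-0.4, -0.0, -1.3]
width: 0.0263
gripper_force: 59.1
t 7.35 tcp [ 0.5038 -0.0594  0.1729] yaw -1.95 shift [ 0.0017 -0.0011  0.0429] rz -0.0026 tilt fix [-0.0002  0.0007  0.    ] F [-0.36 -0.04 -1.32] w 0.0263 g 59.1 j7 0.18
```

View pics/w3.png

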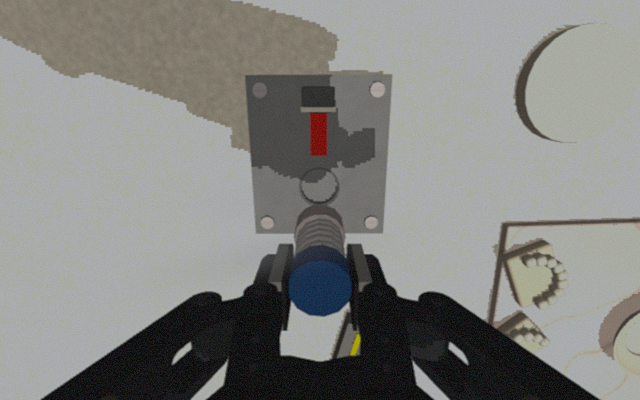

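Run:
```python
from h import *
D=np.load('w3.npz');im,K,T,d=D['im'],D['K'],D['T'],D['d']
P=cloud(K,T,d)
print('rim px guess',onz(K,T,319,185.5,.03).round(4),'tip',onz(K,T,319,155,.0766).round(4))
print('screws',[onz(K,T,u,v,.03).round(4).tolist() for u,v in((259,89.5),(377,89.5),(371.5,222),(267,222.5))])
# plate from depth
mk=(abs(P[...,2]-.03)<.006)&(np.hypot(P[...,0]-.5,P[...,1]+.03)<.12)&(d>0)
mk=cv2.morphologyEx(mk.astype(np.uint8),2,np.ones((3,3)));q=P[mk>0][:,:2].astype(np.float32);c,wh,a=cv2.minAreaRect(q);print(c,wh,a)
hole=(P[...,2]<.027)&(np.hypot(P[...,0]-.5028,P[...,1]+.0577)<.022)&(d>0); q=P[hole]; print(len(q),q.mean(0),q.min(0),q.max(0))
s=[('top0.npz',(300,225,340,255))]
g=cv2.resize(im[150:215,285:355],None,fx=8,fy=8,interpolation=2); g=cv2.normalize(g,None,0,255,32)
cv2.imwrite('pics/c3.png',g)
```

```text
rim px guess [ 0.5029 -0.0585  0.03  ] tip [ 0.5043 -0.0231  0.0766]
screws [[0.4563, 0.025, 0.03], [0.5536, 0.0218, 0.03], [0.5508, -0.0953, 0.03], [0.4531, -0.0926, 0.03]]
(0.5033320784568787, -0.034932978451251984) (0.14050929248332977, 0.12041227519512177) 88.28583526611328
970 [ 0.50247802 -0.06086124  0.02255025] [ 0.48600737 -0.07640868  0.02032889] [ 0.51862172 -0.04453194  0.02694912]
```

View pics/c3.png

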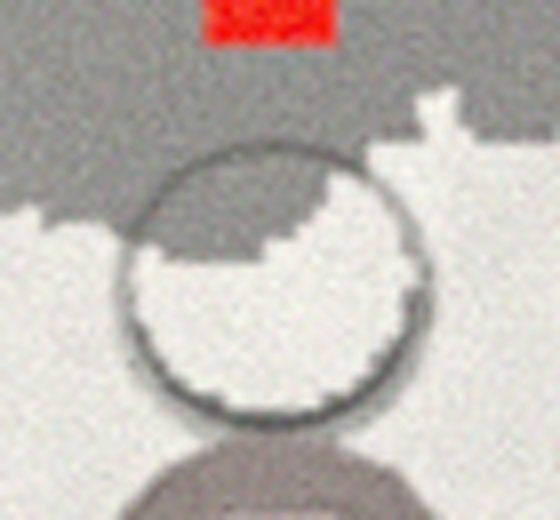

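Run:
```python
from h import *
D=np.load('w3.npz');im,K,T,d=D['im'],D['K'],D['T'],D['d']
m=cv2.inRange(cv2.cvtColor(im,cv2.COLOR_BGR2HSV),(100,100,30),(125,255,255)); P=cloud(K,T,d)
q=P[(m>0)&(d>0)]; z=np.percentile(q[:,2],90);t=q[abs(q[:,2]-z)<.003]
print(z,len(t),t.mean(0),(t.max(0)+t.min(0))/2,np.ptp(t,axis=0))
for x in np.arange(.187,.197,.003): print(x,onz(K,T,321,286,x).round(4)) if 0 else None
# barrel bottom front: visible far edge of barrel
b=(P[...,2]>.115)&(P[...,2]<.19)&(np.hypot(P[...,0]-.5038,P[...,1]+.0594)<.02)&(m==0)&(d>0)
v,u=np.nonzero(b)
q=P[b];lo=q[q[:,2]<.138]; print('barrel',q[:,2].min(),lo.min(0),lo.max(0),lo[:,0].mean())
print(T.round(3).tolist())
```

```text
0.19283535142243075 2864 [ 0.50383257 -0.059163    0.1919857 ] [ 0.50374588 -0.06000158  0.19202603] [0.02645777 0.02762635 0.00435657]
barrel 0.11967724094687818 [ 0.48899928 -0.05746316  0.11967724] [ 0.51707227 -0.04525404  0.13796215] 0.5036494080160323
[[0.999, -0.032, -0.012, 0.507], [-0.034, -0.954, -0.298, 0.015], [-0.002, 0.299, -0.954, 0.308], [0.0, 0.0, 0.0, 1.0]]
```

Converted, 0.03 m is 0.6, -0.001 m is -0.02.

```bash
echo '[{"pos": [0.006,-0.02,0.6],"finger_gap": 0.02},{"pos": [0,0,0.6],"finger_gap": 0.02},{"pos": [0,0,0.4],"finger_gap": 0.02},{"pos": [0,0,0.1],"finger_gap": 0.02},{"finger_gap": 0.02},{"finger_gap": 0.02},{"finger_gap": 0.02},{"finger_gap": 0.02}]' | python3 -m handwheel
python3 - <<'E'
from h import *
go(.5028,-.0592,.075,-1.8)
E
```

```text
time: 8.2
tcp_pos: [0.5032, -0.0578, 0.089]
tool_rot: [0.718, 0.696, 0.001, 0.001]
contact_force: [-0.2, 0.2, -1.4]
width: 0.026
gripper_force: 59.3
t 8.2 tcp [ 0.5032 -0.0578  0.089 ] yaw -1.83 shift [-0.0014 -0.0004  0.014 ] rz -0.0006 tilt fix [ 0.0018 -0.      0.    ] F [-0.22  0.17 -1.38] w 0.026 g 59.3 j7 0.23
```

Converted, 0.002 m is 0.04, -0.001 m is -0.02.

```bash
echo '[{"pos": [-0.02,-0.006,0.04],"finger_gap": 0.02},{"finger_gap": 0.02},{"pos": [0,0,0.04],"finger_gap": 0.02},{"pos": [0,0,0.04],"finger_gap": 0.02},{"finger_gap": 0.02}]' | python3 -m handwheel
python3 - <<'E'
from h import *
go(.5028,-.0592,.075,-1.8)
E
```

```text
time: 8.7
tcp_pos: [0.5021, -0.0587, 0.0817]
tool_rot: [0.718, 0.696, -0.0, -0.0]
contact_force: [0.9, -0.7, -1.1]
width: 0.0265
gripper_force: 59.3
t 8.7 tcp [ 0.5021 -0.0587  0.0817] yaw -1.83 shift [-0.0005  0.0007  0.0067] rz -0.0005 tilt fix [-0.0007 -0.      0.    ] F [ 0.85 -0.65 -1.14] w 0.0265 g 59.3 j7 0.23
```

Converted, 0.0015 m is 0.03, 0.0005 m is 0.01.

```bash
echo '[{"pos": [-0.006,0.01,0.03],"finger_gap": 0.02},{"pos": [0,0,0.03],"finger_gap": 0.02},{"pos": [0,0,0.03],"finger_gap": 0.02},{"finger_gap": 0.02},{"finger_gap": 0.02}]' | python3 -m handwheel
python3 -c "
from h import *
go(.5028,-.0592,.075,-1.8)"
echo '[{"pos": [0,0,0.02],"finger_gap": 0.02},{"pos": [0,0,0.02],"finger_gap": 0.02},{"pos": [0,0,0.02],"finger_gap": 0.02},{"finger_gap": 0.02},{"finger_gap": 0.02}]' | python3 -m handwheel
python3 -c "
from h import *
go(.5028,-.0592,.075,-1.8)"
```

```text
time: 9.2
tcp_pos: [0.5028, -0.0591, 0.0775]
tool_rot: [0.718, 0.696, -0.0, -0.0]
contact_force: [-0.3, -0.5, -0.5]
width: 0.0263
gripper_force: 59.3
t 9.2 tcp [ 0.5028 -0.0591  0.0775] yaw -1.84 shift [-0.0001  0.      0.0025] rz -0.0007 tilt fix [-0.0002 -0.      0.    ] F [-0.28 -0.49 -0.45] w 0.0263 g 59.3 j7 0.24
time: 9.7
tcp_pos: [0.5028, -0.0591, 0.0748]
tool_rot: [0.718, 0.696, 0.0, 0.0]
contact_force: [-1.5, -0.0, 4.7]
width: 0.0259
gripper_force: 59.6
t 9.7 tcp [ 0.5028 -0.0591  0.0748] yaw -1.84 shift [-0.0001 -0.     -0.0002] rz -0.0007 tilt fix [ 0.0003 -0.      0.    ] F [-1.51 -0.03  4.66] w 0.0259 g 59.6 j7 0.24
```

Converted, 0.002 m is 0.04, 0.001 m is 0.02.

```bash
echo '[{"pos": [0,0,0.02],"finger_gap": 0.02},{"pos": [0,0,0.04],"finger_gap": 0.02},{"pos": [0,0,0.04],"finger_gap": 0.02},{"pos": [0,0,0.04],"finger_gap": 0.02},{"pos": [0,0,0.02],"finger_gap": 0.02},{"finger_gap": 0.02},{"finger_gap": 0.02},{"finger_gap": 0.02}]' | python3 -m handwheel
python3 -c "
from h import *
go(.5028,-.0591,.075,-1.8)"
```

```text
time: 10.5
tcp_pos: [0.5029, -0.0591, 0.0673]
tool_rot: [0.718, 0.696, 0.0, 0.0]
contact_force: [-3.0, 1.4, 10.5]
width: 0.0262
gripper_force: 60.2
t 10.5 tcp [ 0.5029 -0.0591  0.0673] yaw -1.84 shift [-0.     -0.0001 -0.0077] rz -0.0007 tilt fix [ 0.0006 -0.0002  0.    ] F [-2.96  1.4  10.45] w 0.0262 g 60.2 j7 0.24
```

Converted, 0.0015 m is 0.03, 0.001 m is 0.02.

```bash
echo '[{"pos": [0,-0.006,0.02],"finger_gap": 0.02},{"pos": [0.002,-0.004,0.03],"finger_gap": 0.02},{"pos": [0,0,0.03],"finger_gap": 0.02},{"pos": [0,0,0.02],"finger_gap": 0.02},{"finger_gap": 0.02},{"finger_gap": 0.02},{"finger_gap": 0.02},{"finger_gap": 0.02}]' | python3 -m handwheel
python3 -c "
from h import *
go(.5028,-.0591,.075,-1.8)"
```

```text
time: 11.3
tcp_pos: [0.5028, -0.0591, 0.0627]
tool_rot: [0.718, 0.696, 0.001, 0.001]
contact_force: [-2.4, 1.1, 14.2]
width: 0.0264
gripper_force: 60.5
t 11.3 tcp [ 0.5028 -0.0591  0.0627] yaw -1.84 shift [-0.     -0.     -0.0123] rz -0.0007 tilt fix [ 0.0017 -0.0001  0.    ] F [-2.39  1.06 14.24] w 0.0264 g 60.5 j7 0.25
```

Converted, 0.0009 m is 0.018.

```bash
echo '[{"pos": [0,0,0.018],"finger_gap": 0.02},{"finger_gap": 0.02},{"finger_gap": 0.02},{"finger_gap": 0.02},{"finger_gap": 0.02},{"finger_gap": 0.02}]' | python3 -m handwheel
python3 -c "
from h import *
go(.5028,-.0591,.075,-1.8)
for i in range(6): K,T=cam('wrist'); im,d=r.snapshot('wrist'); print(r.read_state()['contact_force'].round(2))
im2,d2=r.snapshot('scene'); 
P=cloud(K,T,d); hsv=cv2.cvtColor(im,cv2.COLOR_BGR2HSV)
q=P[(cv2.inRange(hsv,(100,100,30),(125,255,255))>0)&(d>0)]; z=np.median(q[q[:,2]>np.percentile(q[:,2],50)][:,2]); print('cap z',np.percentile(q[:,2],[50,70,90]).round(4))
q=P[((cv2.inRange(hsv,(0,150,60),(6,255,255))>0))&(d>0)]; print('pointer z',len(q),np.percentile(q[:,2],[30,50,70,90]).round(4))
cv2.imwrite('pics/p1.png',np.hstack([cv2.resize(im,(448,280)),cv2.resize(im2[145:225,250:350],(350,280),interpolation=2)]))
"
```

```text
time: 11.9
tcp_pos: [0.5029, -0.0591, 0.0618]
tool_rot: [0.718, 0.696, 0.001, 0.001]
contact_force: [-3.4, 0.2, 15.6]
width: 0.0263
gripper_force: 60.6
t 11.9 tcp [ 0.5029 -0.0591  0.0618] yaw -1.84 shift [-0.     -0.     -0.0132] rz -0.0007 tilt fix [ 0.0018 -0.0001  0.    ] F [-3.44  0.24 15.58] w 0.0263 g 60.6 j7 0.25
[-2.74  0.52 14.94]
[-2.56  0.12 15.31]
[-3.44  0.26 15.56]
[-2.33  0.24 15.52]
[-3.52  0.33 14.87]
[-2.45  0.24 14.42]
cap z [0.0809 0.0813 0.0818]
pointer z 2134 [0.0767 0.077  0.0774 0.0778]
```

View pics/p1.png

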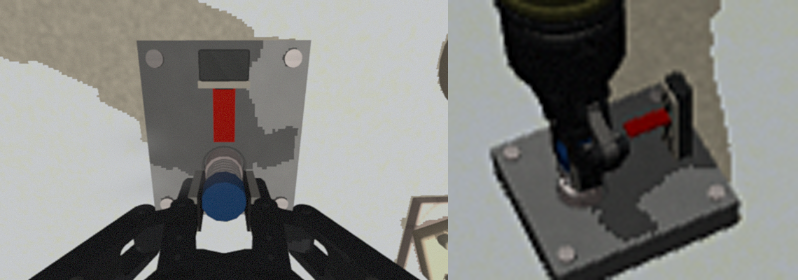

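The pressed cap (wrist half (223,198)) stands at about 81 mm and the pointer tip (223,140) at about 77 mm, both from depth. Cap height also agrees with 13 mm of compression at 15 N. The spring is above the mark, so it is sound. I'll complete the hold, unload and let go.

Converted, -0.004 m is -0.08, -0.003 m is -0.06.

```bash
echo '[{"finger_gap": 0.02},{"finger_gap": 0.02},{"finger_gap": 0.02},{"finger_gap": 0.02},{"finger_gap": 0.02},{"finger_gap": 0.02},{"finger_gap": 0.02},{"finger_gap": 0.02},{"finger_gap": 0.02},{"finger_gap": 0.02}]' | python3 -m handwheel
echo '[{"pos": [0,0,-0.06],"finger_gap": 0.02},{"pos": [0,0,-0.08],"finger_gap": 0.02},{"pos": [0,0,-0.08],"finger_gap": 0.02},{"pos": [0,0,-0.04],"finger_gap": 0.02},{"finger_gap": 0.02},{"finger_gap": 0.02},{"finger_gap": 0.02},{"finger_gap": 0.02}]' | python3 -m handwheel
echo '[{"finger_gap": 0.03},{"finger_gap": 0.045},{"finger_gap": 0.045},{"finger_gap": 0.045},{"finger_gap": 0.045}]' | python3 -m handwheel
python3 - <<'E'
from h import *
go(.5028,-.0591,.075,-1.8)
K,T=cam('wrist'); im,d=r.snapshot('wrist')
P=cloud(K,T,d); m=cv2.inRange(cv2.cvtColor(im,cv2.COLOR_BGR2HSV),(100,100,30),(125,255,255))
q=P[(m>0)&(d>0)]; z=np.percentile(q[:,2],90);t=q[abs(q[:,2]-z)<.003]
print('cap',z,len(t),t.mean(0),(t.max(0)+t.min(0))/2,np.ptp(t,axis=0))
# green tray in original top view, rim and floor by depth
D=np.load('top0.npz'); P=cloud(D['K'],D['T'],D['d']); hsv=cv2.cvtColor(D['im'],cv2.COLOR_BGR2HSV); q=P[cv2.inRange(hsv,(50,150,40),(75,255,255))>0]
print('floor',q[q[:,2]<.012].mean(0), 'all',cv2.minAreaRect(q[:,:2].astype(np.float32)))
E
```

```text
time: 13.25
tcp_pos: [0.5028, -0.059, 0.0618]
tool_rot: [0.718, 0.696, 0.001, 0.001]
contact_force: [-3.0, 0.1, 15.1]
width: 0.0261
gripper_force: 60.6
time: 14.05
tcp_pos: [0.5028, -0.0591, 0.0741]
tool_rot: [0.718, 0.696, 0.0, 0.0]
contact_force: [-0.9, 0.3, 6.1]
width: 0.026
gripper_force: 60.0
time: 14.55
tcp_pos: [0.5023, -0.0589, 0.0736]
tool_rot: [0.718, 0.696, -0.0, -0.0]
contact_force: [-0.5, -0.1, 0.7]
width: 0.045
gripper_force: 0.0
t 14.55 tcp [ 0.5023 -0.0589  0.0736] yaw -1.84 shift [-0.0001  0.0005 -0.0014] rz -0.0006 tilt fix [-0.0002  0.      0.    ] F [-0.5  -0.14  0.74] w 0.045 g 0.0 j7 0.24
cap 0.09523620551232974 2920 [ 0.50254275 -0.05861072  0.0943715 ] [ 0.51187849 -0.05954593  0.09423306] [0.04513703 0.02717741 0.00398079]
floor [0.61641652 0.29404393 0.00461791] all ((0.5675508975982666, 0.155744269490242), (0.42017775774002075, 0.13695845007896423), 70.52540588378906)
```

Converted, -0.0014 m is -0.028, 0.0005 m is 0.01.

```bash
echo '[{"pos": [0,0.01,-0.028],"finger_gap": 0.02},{"finger_gap": 0.02},{"finger_gap": 0.02},{"finger_gap": 0.02},{"finger_gap": 0.02},{"finger_gap": 0.02}]' | python3 -m handwheel
echo '[{"pos": [0,0,-0.12],"finger_gap": 0.02},{"pos": [0,0,-0.12],"finger_gap": 0.02},{"pos": [0,0,-0.36],"finger_gap": 0.02},{"pos": [0,0,-0.6],"finger_gap": 0.02},{"pos": [0,0,-0.6],"finger_gap": 0.02},{"pos": [0,0,-0.4],"finger_gap": 0.02},{"pos": [0,0,-0.2],"finger_gap": 0.02},{"finger_gap": 0.02},{"finger_gap": 0.02},{"finger_gap": 0.02}]' | python3 -m handwheel
python3 - <<'E'
from h import *
go(.615,.292,.195,-1.8)
K,T=cam('wrist'); im,d=r.snapshot('wrist')
P=cloud(K,T,d); m=cv2.inRange(cv2.cvtColor(im,cv2.COLOR_BGR2HSV),(100,100,30),(125,255,255))
q=P[(m>0)&(d>0)]; z=np.percentile(q[:,2],90); print('cap z-tcp',z-r.read_state()['tcp_pos'][2])
E
```

```text
time: 15.2
tcp_pos: [0.5029, -0.059, 0.0753]
tool_rot: [0.718, 0.696, 0.0, 0.0]
contact_force: [-0.9, 0.1, 4.9]
width: 0.0262
gripper_force: 58.6
time: 16.2
tcp_pos: [0.5021, -0.0588, 0.1939]
tool_rot: [0.718, 0.696, -0.001, -0.001]
contact_force: [0.3, -0.0, -1.9]
width: 0.026
gripper_force: 59.2
t 16.2 tcp [ 0.5021 -0.0588  0.1939] yaw -1.83 shift [ 0.3543  0.1016 -0.0013] rz -0.0006 tilt fix [-0.0023  0.      0.    ] F [ 0.34 -0.01 -1.86] w 0.026 g 59.2 j7 0.18
cap z-tcp 0.01976955446049497
```

10 rows of (0.0354, 0.0102).

Converted, 0.0354 m is 0.708, 0.0102 m is 0.204.

```bash
echo '[{"pos": [0.4,0.12,0],"finger_gap": 0.02},{"pos": [0.708,0.204,0],"finger_gap": 0.02},{"pos": [0.708,0.204,0],"finger_gap": 0.02},{"pos": [0.708,0.204,0],"finger_gap": 0.02},{"pos": [0.708,0.204,0],"finger_gap": 0.02},{"pos": [0.708,0.204,0],"finger_gap": 0.02},{"pos": [0.708,0.204,0],"finger_gap": 0.02},{"pos": [0.708,0.204,0],"finger_gap": 0.02},{"pos": [0.708,0.204,0],"finger_gap": 0.02},{"pos": [0.708,0.204,0],"finger_gap": 0.02},{"pos": [0.31,0.084,0],"finger_gap": 0.02},{"finger_gap": 0.02},{"finger_gap": 0.02},{"finger_gap": 0.02}]' | python3 -m handwheel
python3 - <<'E'
from h import *
go(.615,.292,.058,-1.8)
K,T=cam('wrist'); im,d=r.snapshot('wrist'); cv2.imwrite('pics/w5.png',im)
m=cv2.inRange(cv2.cvtColor(im,cv2.COLOR_BGR2HSV),(50,120,30),(75,255,255)); P=cloud(K,T,d)
q=P[(m>0)&(d>0)]; q=q[q[:,2]<.03]; print(cv2.minAreaRect(q[:,:2].astype(np.float32)))
E
```

```text
time: 17.65
tcp_pos: [0.6161, 0.2896, 0.1946]
tool_rot: [0.719, 0.695, -0.001, 0.0]
contact_force: [0.4, -0.2, -2.0]
width: 0.0258
gripper_force: 59.2
t 17.65 tcp [0.6161 0.2896 0.1946] yaw -1.95 shift [ 0.0026 -0.0011  0.1366] rz -0.0027 tilt fix [-0.0007  0.0016  0.    ] F [ 0.35 -0.17 -1.96] w 0.0258 g 59.2 j7 -0.38
((0.6153818368911743, 0.2894866466522217), (0.10783679038286209, 0.10902811586856842), 0.9765737056732178)
```

View pics/w5.png

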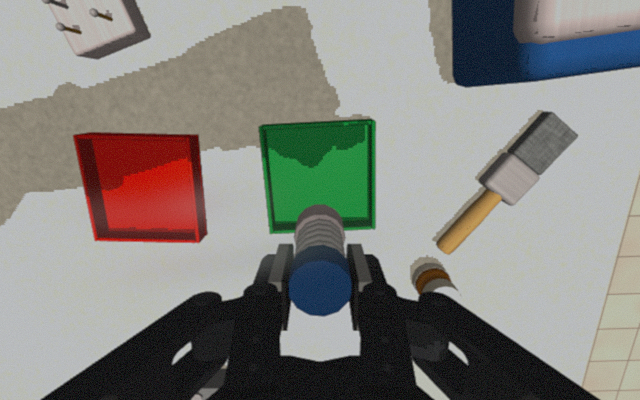

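The spring hangs over the green tray (centre about (320,177), measured (0.6154,0.2895)); the jar at (432,275) is clear of the fingers. Lowering.

Converted, 0.035 m is 0.7, 0.025 m is 0.5.

```bash
echo '[{"pos": [0,0,0.4],"finger_gap": 0.02},{"pos": [0,0,0.7],"finger_gap": 0.02},{"pos": [0,0,0.7],"finger_gap": 0.02},{"pos": [0,0,0.5],"finger_gap": 0.02},{"pos": [0,0,0.2],"finger_gap": 0.02},{"pos": [0,0,0.08],"finger_gap": 0.02},{"finger_gap": 0.02},{"finger_gap": 0.02},{"finger_gap": 0.02},{"finger_gap": 0.02}]' | python3 -m handwheel
python3 - <<'E'
from h import *
go(.6155,.2895,.057,-1.8)
E
```

```text
time: 18.7
tcp_pos: [0.6166, 0.2919, 0.0671]
tool_rot: [0.718, 0.696, 0.001, 0.0]
contact_force: [0.6, -0.4, -1.6]
width: 0.0259
gripper_force: 59.2
t 18.7 tcp [0.6166 0.2919 0.0671] yaw -1.83 shift [-0.0024 -0.001   0.0101] rz -0.0005 tilt fix [ 0.0015 -0.0008  0.    ] F [ 0.62 -0.37 -1.58] w 0.0259 g 59.2 j7 -0.36
```

Converted, 0.003 m is 0.06, 0.002 m is 0.04.

```bash
echo '[{"pos": [0,0,0.06],"finger_gap": 0.02},{"pos": [0,0,0.06],"finger_gap": 0.02},{"pos": [0,0,0.04],"finger_gap": 0.02},{"pos": [0,0,0.02],"finger_gap": 0.02},{"finger_gap": 0.02},{"finger_gap": 0.02},{"finger_gap": 0.02}]' | python3 -m handwheel
python3 - <<'E'
from h import *
go(.6155,.2895,.057,-1.8)
E
```

```text
time: 19.4
tcp_pos: [0.616, 0.2918, 0.0574]
tool_rot: [0.718, 0.696, 0.0, -0.0]
contact_force: [-2.4, -0.4, 5.4]
width: 0.0261
gripper_force: 59.7
t 19.4 tcp [0.616  0.2918 0.0574] yaw -1.83 shift [-0.0023 -0.0004  0.0004] rz -0.0005 tilt fix [-0.0001 -0.0002  0.    ] F [-2.38 -0.4   5.35] w 0.0261 g 59.7 j7 -0.35
```

The manual's scale: shifts go in shares of 50 mm and turns go in shares of pi rad. Converting my numbers, -0.04 m is -0.8, -0.02 m is -0.4.

```bash
echo '[{"finger_gap": 0.03},{"finger_gap": 0.04},{"finger_gap": 0.05},{"finger_gap": 0.05},{"finger_gap": 0.05},{"pos": [0,0,-0.1],"finger_gap": 0.05},{"pos": [0,0,-0.2],"finger_gap": 0.05},{"pos": [0,0,-0.4],"finger_gap": 0.05},{"pos": [0,0,-0.8],"finger_gap": 0.05},{"pos": [0,0,-0.8],"finger_gap": 0.05},{"pos": [0,0,-0.4],"finger_gap": 0.05},{"finger_gap": 0.05},{"finger_gap": 0.05},{"finger_gap": 0.05},{"finger_gap": 0.05}]' | python3 -m handwheel
python3 - <<'E'
from h import *
go(.6155,.2895,.057,-1.8)
K,T=cam('wrist'); im,d=r.snapshot('wrist'); P=cloud(K,T,d); m=cv2.inRange(cv2.cvtColor(im,cv2.COLOR_BGR2HSV),(100,100,30),(125,255,255))
q=P[(m>0)&(d>0)]; q=q[np.hypot(q[:,0]-.616,q[:,1]-.291)<.06]; print('cap',np.percentile(q[:,2],[50,90]),q.mean(0))
im2,_=r.snapshot('scene')
cv2.imwrite('pics/e.png',np.hstack([cv2.resize(im,(400,300)),cv2.resize(im2[100:310,150:470],(400,300))]))
E
```

```text
time: 20.9
tcp_pos: [0.6154, 0.2915, 0.1907]
tool_rot: [0.718, 0.696, -0.001, -0.0]
contact_force: [0.5, -0.4, -0.3]
width: 0.0502
gripper_force: 0.0
t 20.9 tcp [0.6154 0.2915 0.1907] yaw -1.83 shift [-0.0018  0.0004  0.1337] rz -0.0006 tilt fix [-0.0021  0.0011  0.    ] F [ 0.46 -0.41 -0.27] w 0.0502 g 0.0 j7 -0.38
cap [0.076516   0.24104906] [0.61534919 0.29310035 0.09837238]
```

View pics/e.png

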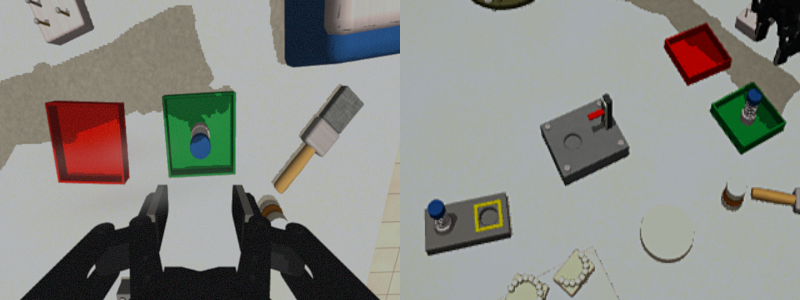

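The spring stands upright in the green tray (wrist half (200,140), scene half (751,103)). The other spring is still in its well at (437,215), and the bystanders have not moved.

```bash
python3 -c "
from cell import r
print(r.job_done())"
```

```text
the job is handed in; nothing more can be done
None
```

The spring from the yellow-framed well is sound: held at about 15 N for over a second, its cap top stayed about 4 mm above the pointer, so it now stands upright in the green tray and the job is handed in (about 21 s used).

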